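# Pin the slip pressure pot and zero its peak pointer

## Robot

A 6-joint arm with a two-finger parallel gripper is mounted at the origin on the work surface; the furniture and walls round the work are solid. World frame = base frame: x ahead of the robot, y to its left, z up, the work surface at z = 0. Lengths are in m, angles in rad, forces in N, time in s.
With the tool pointing down it reaches from about 0.275 to 0.85 m from the base axis. Payload 19 kg.
Tool frame: the origin (TCP) lies midway between the tips of the shut fingers; the grasp point (between the pads) lies 19 mm behind it (grip_depth is the z of the grasp point in the tool frame, in m); z points along the fingers, y is the line along which they close (so a half turn about z gives the same grasp; the last joint's range is limited). The gripper opens to 85 mm and grips with 20 to 120 N. Pads are 22 mm wide; open, the fingers measure 114 mm over their backs; the gripper's body (76 mm by 85 mm) begins 54 mm behind the grasp point. The pads swing forward as they close: fully open they stand 13 mm farther back than shut.
Start: joints at [-1.289, 0.15, 1.437, -0, 1.554, -0.134], TCP at [0.232, -0.526, 0.231] pointing down, gripper open.
Joint ranges: [-2.8, 2.8], [-0.68, 2.1], [0.12, 2.68], [-1.39, 4.53], [0.16, 2.79], [-2.81, 2.81]. Speed limits (rad/s): [1.89, 1.89, 2.22, 3.01, 3.01, 3.01].

## Interface

Orientations are given as a unit quaternion [x, y, z, w].
In Python, from station import * gives the robot as it stands.
- The arm moves only by the tool move_arm, never from a script. Its argument "series" is a list of rows, each a list of 3 entries, a list of its own where there are three numbers: the opening, from -1 (shut) to 1 (fully open), then the shift along the world's x, y, z each as a share of 400 mm, from -1 to 1, then the turn about the world's z as a share of 90 degrees, from -1 to 1. In form: [[gripper, [tx, ty, tz], spin], ...]. A call has 1 to 10 rows; each row is the pose to reach, as a shift and turn from the pose commanded when the call began; what a row does not reach only later rows make up. A row lasts 1/12 s, in which the tool goes at most 41.7 mm and 7.16 degrees, less where a joint would pass 70% of its speed; a pose out of reach is approached as far as the arm can. A call with a number of a shift or a turn outside -1 to 1 is refused whole. A call with a gripper value outside its range is refused whole. The fingers move at their own pace and stop on an object; "squeeze" is the grip in N (left out, the last holds). Time passes only in rows, so rows that repeat a pose let the fingers close. It gives the time, the measured TCP pose, the force, the opening and the grip force at its end, in the units of the state.
- get_state(): the state, without advancing time (a new reading comes with each control period).
- grab_frame(name): name is "side" or "top"; returns a dict with "frame" (480x640x3 uint8, blue, green, red), "range_z" (480x640 float32, m along the optical axis (not along the pixel's ray), 0 where there is no reading), "fx", "fy", "cx", "cy" (pixels), "k1" (the pictures are not rectified: a ray, as slopes to the right and down, at radius r is drawn at 1 + k1 r^2 times it, then the intrinsics apply), "extrinsics" (4x4, takes a point from camera to world coordinates). Camera axes: x right, y down, z forward; pixel columns grow to the right and rows downward; lengths in m; the calibration is good to about 2 mm. A picture is of the moment at which its call begins.
- finish_job(): hands the job in; it is judged then, once.
The state is a dict: "clock": time; "qpos": joint angles; "qd": joint speeds; "joint_efforts": joint torques, N m; "tool_pos": TCP position; "orientation": TCP orientation; "contact_force": force on the tool from outside, world axes, zero at the start; "ft_torque": the same for the moment, N m; "gripper_width": finger opening in m; "grasp_force": force on a finger pad.
Only numpy, scipy, OpenCV 4.12 (cv2) and the standard library are available. Lean on these libraries where they do the work, as an engineer would, in place of code of your own. Each camera call takes 0.05 s, during which the arm holds its last target. There are 200 camera calls.

## Task

The last peak pressure is in the log, so get the little slip pressure pot ready for its next charge. Take the red-headed locking pin out of the wooden block and push it down through the lid's lug and the pot's ear until its collar sits on the lug, and turn the black knob on the gauge anticlockwise until the red peak pointer is fully back at its zero stop. Do it in whichever order you like, let go of both, and leave the raw cast cups on their board alone.

Things in the scene. Friction and masses are not known exactly. Their poses are not given: they have to be found in the camera images.
- pot: small steel pressure pot, fixed, 185 mm across the lid; origin under its middle on the table, z up. Gauge on the lid, dial up, centred at x, y = (0, 24) mm; the locking lug sticks out of the lid to the pot's -y, over the pot's ear. Lid 139 mm high at the rim, 152 mm in the middle; relief valve at (68, -22) mm up to 195 mm high, air plug at (-66, -28) mm up to 184 mm.
- lug_hole (a point): centre of the mouth of the round hole, 13.5 mm wide with a 2 mm chamfer, on top of the lid's lug, 134 mm above the table. Lug 10 mm thick (40 mm wide), then a 2 mm gap, then the pot's ear, 10 mm thick with a 14.5 mm hole in line; open below. z up.
- peak_knob (a point): on the axis of the gauge's black fluted knob, 20 mm above the gauge glass (218 mm above the table). The knob is round, 24 mm across, from 3 to 31 mm above the glass; gauge 103 mm across, its steel bezel 1 mm above the glass. The knob carries the red peak pointer (under the glass), turns about the vertical with slight drag and stays where it is left.
- peak (a joint): angle of the peak pointer and its knob: 0 at the zero stop, growing clockwise as seen from above, up to 4.71 rad at full scale. At 0 the pointer points midway between the pot's -x and +y axes (lower left seen from the robot, against the small steel stop pin beside the first long tick).
- bench_block: drilled wooden block, fixed, 58 x 120 x 55 mm (x, y, z), origin under its middle, three upright holes in a row along its y; the pin stands in the 14 mm hole at y = -30 mm, its collar on the block's top.
- lock_pin: loose steel locking pin, upright, 60 g. Origin at the underside of its collar, on its axis; z towards the head. Shank 10 mm thick, reaching 46 mm below the collar, the last 6 mm tapered; collar 26 mm across, 4 mm thick; above it a round red grip, 21 mm across, up to 37 mm above the origin. Seated, its origin lies at the mouth of the lug's hole.
- cast_cup_0: unfired clay cup, 69 mm across, 68 mm high, origin under its middle, loose on the ware board
- cast_cup_1: unfired clay cup, 66 mm across, 65 mm high, origin under its middle, loose on the ware board
- cast_cup_2: unfired clay cup, 64 mm across, 63 mm high, origin under its middle, loose on the ware board

How it is judged:
At the end, for the whole second after the job is handed in: the peak pointer is within 0.06 rad of its zero stop, and the locking pin stands at rest through the lug and the ear, its collar within 4 mm of the lug's top, within 5 mm of the hole's axis and within 0.15 rad of upright (value of joint peak below 0.06 rad and horizontal distance between lock_pin and lug_hole below 0.005 m and z of lock_pin in the frame of lug_hole between -0.004 and 0.004 m and angle between lock_pin's own z axis and vertical below 0.15 rad and linear speed of lock_pin below 0.02 m/s); the robot touches nothing.
It fails at once if a raw cast cup was moved more than 15 mm (distance of any of cast_cup_0, cast_cup_1, cast_cup_2 from where it was at the start of the episode above 0.015 m).
It also fails if it takes over 72 s, if anything falls off the work surface, if the arm or the gripper's body presses on something with over 40 N, if the wrist force passes 120 N, or if a joint passes its speed limit or range.

## Working session

There is one attempt and no reset: what is moved stays moved. The work goes in short steps, Python scripts to look and compute and a tool call to move; the robot and the scene stay as the last step left them, time stands still between calls to the robot, and variables do not carry over. Pictures are saved under pics/ and viewed, at most 10 in all, crops included, and the job is handed in when it is done.

Besides the shell and the picture viewer there is one more tool, called after "Emit:" as name(argument=value, ...), one argument or row to a line, values as JSON. move_arm: Moves the arm, as the interface text tells. Shift numbers are shares of 400 mm and turn numbers shares of 90 degrees, none past 1 either way. Its arguments: {"type":"object","properties":{"series":{"type":"array","items":{"type":"array"}},"squeeze":{"type":"number"}},"required":["series"]}

```bash
mkdir -p pics; ls; cat > h.py <<'E'
from station import *
import numpy as np, cv2, pickle
def grab(n):
    f=grab_frame(n); pickle.dump(f,open(f'pics/{n}.pkl','wb')); return f
def ray(f,u,v):
    K=np.array([[f['fx'],0,f['cx']],[0,f['fy'],f['cy']],[0,0,1.]])
    p=cv2.undistortPoints(np.array([[[u,v]]],float),K,np.array([f['k1'],0,0,0.]))[0,0]
    E=np.array(f['extrinsics']); return E[:3,3],E[:3,:3]@np.array([p[0],p[1],1])
def onz(f,u,v,z):
    o,d=ray(f,u,v); return o+d*(z-o[2])/d[2]
def cloud(f):
    K=np.array([[f['fx'],0,f['cx']],[0,f['fy'],f['cy']],[0,0,1.]])
    v,u=np.mgrid[:480,:640]; p=cv2.undistortPoints(np.stack([u,v],-1).reshape(-1,1,2).astype(float),K,np.array([f['k1'],0,0,0.])).reshape(480,640,2)
    z=f['range_z'][...,None]; P=np.concatenate([p*z,z],-1); E=np.array(f['extrinsics'])
    P=P@E[:3,:3].T+E[:3,3]; P[f['range_z']==0]=np.nan; return P
E
python3 - <<'E'
from h import *
for n in('top','side'):
    f=grab(n); cv2.imwrite(f'pics/{n}0.png',f['frame']); print(n,f['fx'],f['cx'],f['k1'],np.round(f['extrinsics'],3).tolist())
print(get_state())
E
```

```text
pics
top 549.2678975055269 320.2095186358081 -0.07799788617115198 [[0.016, -0.993, 0.117, 0.256], [-1.0, -0.016, 0.005, 0.07], [-0.003, -0.117, -0.993, 1.497], [0.0, 0.0, 0.0, 1.0]]
side 456.43258266781555 313.1101106446977 0.04067463616409277 [[-0.672, 0.367, -0.644, 0.968], [0.741, 0.345, -0.576, 0.612], [0.011, -0.864, -0.503, 0.6], [0.0, 0.0, 0.0, 1.0]]
{'clock': 0.1, 'qpos': array([-1.28899977e+00,  1.50918671e-01,  1.43789124e+00,  1.87617262e-06,
        1.55379559e+00, -1.34021496e-01]), 'qd': array([ 0.000402  , -0.00166022, -0.00243966, -0.00072019,  0.00278771,
       -0.00022128]), 'joint_efforts': array([ 4.35105074e-03, -7.14380336e+01, -5.71790707e+01, -2.38941317e-05,
        7.16094059e-03, -1.43100687e-05]), 'tool_pos': array([ 0.23218089, -0.52582539,  0.2307834 ]), 'orientation': array([ 9.78464538e-01,  2.06414367e-01, -3.64490010e-05, -5.05111534e-04]), 'contact_force': array([-0.52631432, -0.72852491,  0.75616799]), 'ft_torque': array([ 0.01881511, -0.00174688,  0.0150905 ]), 'grasp_force': 0.0, 'gripper_width': 0.08548435984709847}
```

View pics/top0.png

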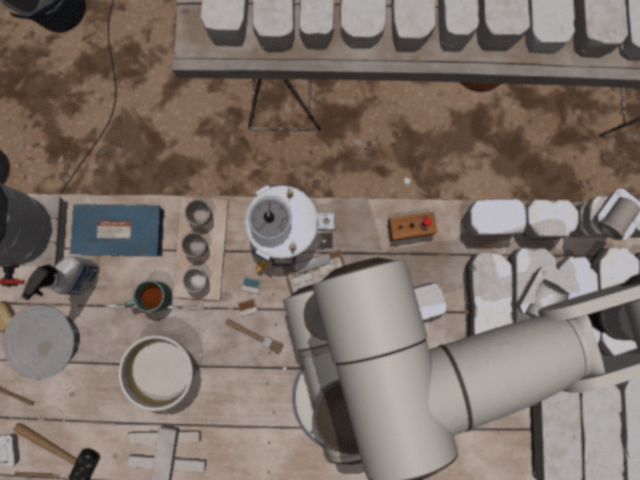

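View pics/side0.png

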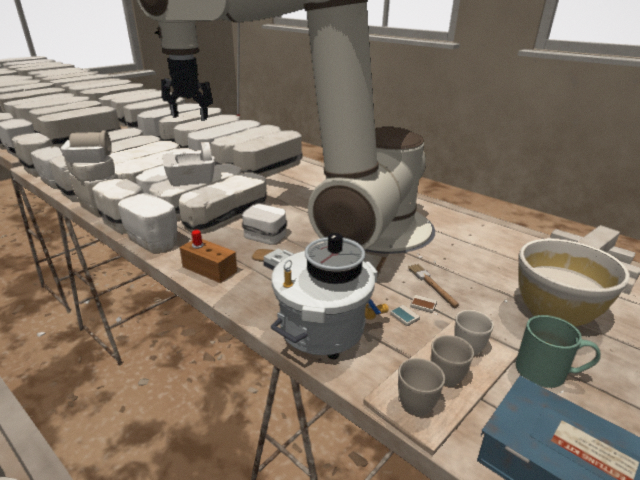

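The top view shows the pot at about (282,222), with the gauge knob at (269,217) and the lug at (325,221). The red pin is at (427,222) and the cups are at (197,215–280). In the side view the knob is at (335,243) and the pin at (197,238). I'll measure these next.

```bash
cat > m.py <<'E'
from h import *
T=pickle.load(open('pics/top.pkl','rb'));S=pickle.load(open('pics/side.pkl','rb'))
def cen(f,m,box):
    x0,y0,x1,y1=box; q=np.zeros(m.shape,np.uint8); q[y0:y1,x0:x1]=m[y0:y1,x0:x1]
    n,l,s,c=cv2.connectedComponentsWithStats(q); i=1+np.argmax(s[1:,4]); return c[i],s[i]
def red(f):
    h=cv2.cvtColor(f['frame'],cv2.COLOR_BGR2HSV); return (((h[...,0]<8)|(h[...,0]>172))&(h[...,1]>150)&(h[...,2]>110)).astype(np.uint8)
def tri(a,b):
    (o,d),(p,e)=ray(T,*a),ray(S,*b); A=np.stack([d,-e],1); t=np.linalg.lstsq(A,p-o,rcond=None)[0]
    x,y=o+d*t[0],p+e*t[1]; return (x+y)/2,np.linalg.norm(x-y)
E
python3 - <<'E'
from m import *
for f,b in((T,(410,205,445,240)),(S,(180,220,215,260))): print(cen(f,red(f),b))
a=cen(T,red(T),(410,205,445,240))[0];b=cen(S,red(S),(180,220,215,260))[0]
print('pin tri',tri(a,b)); print(onz(T,*a,.09))
for n,f in(('T',T),('S',S)):
    P=cloud(f); 
    for name,(c,z0,z1) in dict(pin=(((420,214),(434,230)),.07,.11),knob=(((255,205),(285,232)),.205,.24)).items():
        pass
    m=(P[...,2]>.205)&(P[...,2]<.24)&(P[...,0]>.3)&(P[...,0]<.65)&(P[...,1]>-.0)&(P[...,1]<.35)
    print(n,'knob',m.sum(),np.nanmean(P[m],0) if m.sum() else 0, P[m].max(0) if m.sum() else 0)
    m=(P[...,2]>.07)&(P[...,2]<.11)&(P[...,0]>.3)&(P[...,0]<.65)&(P[...,1]<-.1)&(P[...,1]>-.35)&(red(f)>0)
    print(n,'pin',m.sum(),np.nanmean(P[m],0),P[m].max(0))
    for nm,lo,hi in(('glass',.194,.204),('lid',.13,.155),('lug',.128,.14)):
        m=(P[...,2]>lo)&(P[...,2]<hi)&(P[...,0]>.35)&(P[...,0]<.7)&(P[...,1]>-.05)&(P[...,1]<.35)
        if m.sum(): print(n,nm,m.sum(),P[m].min(0),P[m].max(0),P[m].mean(0))
a=T['frame'][180:262,235:345]; b=S['frame'][225:345,265:385]
cv2.imwrite('pics/c.png',np.hstack([cv2.resize(a,(440,328),interpolation=2),cv2.resize(b,(328,328),interpolation=2)]))
E
```

```text
(array([426.86, 221.02]), array([423, 217,   8,   9,  50], dtype=int32))
(array([195.05555556, 233.68518519]), array([192, 230,   9,  12,  54], dtype=int32))
pin tri (array([ 0.46637379, -0.20029724,  0.08802143]), np.float64(0.00029884310131865385))
[ 0.46596076 -0.19982039  0.09      ]
T knob 99 [0.44954485 0.19607149 0.22614473] [0.46216732 0.20782642 0.23545717]
T pin 45 [ 0.46520601 -0.19955983  0.08993781] [ 0.47452389 -0.18936156  0.09723623]
T glass 1154 [0.40011395 0.14608254 0.1940118 ] [0.50276344 0.24744413 0.20383565] [0.45047236 0.19761197 0.19764549]
T lid 3026 [0.3571798  0.04166944 0.13007197] [0.54477963 0.26608744 0.15494226] [0.44596088 0.15337096 0.14300027]
T lug 844 [0.3571798  0.04166944 0.12806243] [0.54477963 0.26608744 0.13999063] [0.4472831  0.14562875 0.13643554]
S knob 276 [0.45069855 0.19613045 0.22001229] [0.46404171 0.21135907 0.23118151]
S pin 51 [ 0.46790185 -0.19863492  0.08821934] [ 0.47582981 -0.19024057  0.09380008]
S glass 1358 [0.40034406 0.14846907 0.19429606] [0.51955126 0.2499565  0.20390461] [0.45704969 0.20372958 0.1981207 ]
S lid 3795 [0.35757199 0.04007321 0.13004582] [0.54475909 0.26685017 0.15464031] [0.48416435 0.18970282 0.14299282]
S lug 1115 [0.35757199 0.04007321 0.12800778] [0.54475909 0.26685017 0.13998842] [0.48980045 0.18481288 0.13526649]
```

View pics/c.png

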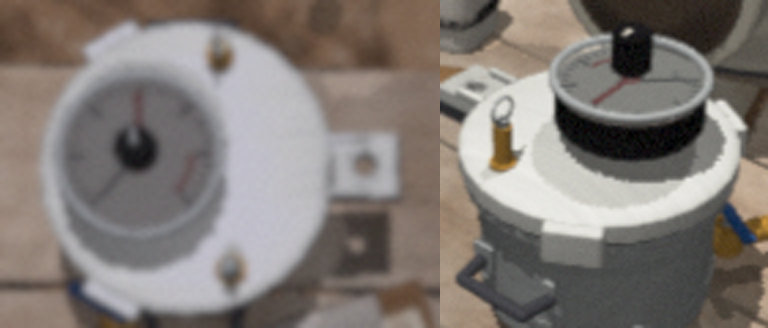

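In the crop, the red pointer points up the picture (+x), about 135° clockwise from its zero stop at lower left. The lug hole is at about (364,163) in the crop, or (326,221) in the top view; in the side view it is near (279,257). I'll refine the hole and knob positions.

```bash
python3 - <<'E'
from m import *
def dark(f,u,v,r):
    g=cv2.cvtColor(f['frame'],6).astype(float); p=g[v-r:v+r+1,u-r:u+r+1]; w=np.clip(np.median(p)-10-p,0,None)
    y,x=np.mgrid[v-r:v+r+1,u-r:u+r+1]; print(p.astype(int)); return (w*x).sum()/w.sum(),(w*y).sum()/w.sum()
a=dark(T,326,221,4); b=dark(S,279,257,4)
print(a,onz(T,*a,.134),b,onz(S,*b,.134),tri(a,b))
for f in(T,S):
    P=cloud(f)
    for nm,(lo,hi) in dict(bezel=(.194,.204),).items():
        m=(P[...,2]>lo)&(P[...,2]<hi)&(P[...,0]>.38)&(P[...,0]<.55)&(P[...,1]>.1)&(P[...,1]<.27)
        print(cv2.minEnclosingCircle(P[m][:,:2].astype(np.float32)))
    g=cv2.cvtColor(f['frame'],6)
    # red pointer
    h=cv2.cvtColor(f['frame'],40); m=(((h[...,0]<10)|(h[...,0]>170))&(h[...,1]>70)&(h[...,2]>60))
    for v,u in np.argwhere(m):
        q=onz(f,u,v,.198)-[.450,.1965,0]
        if np.hypot(*q[:2])<.036: print(np.round(q[:2]*1000).tolist(),end=' ')
    print()
E
```

```text
[[173 168 161 150 144 155 169 176 177]
 [164 157 141 128 120 131 150 166 173]
 [157 144 122 108 102 108 128 153 170]
 [158 137 115 110 106 103 120 143 167]
 [159 140 120 115 114 113 120 143 164]
 [162 145 128 120 117 123 134 151 168]
 [170 157 144 134 132 136 145 162 172]
 [173 167 161 153 150 153 160 167 174]
 [175 173 165 162 165 166 169 171 177]]
[[188 186 190 191 189 187 186 191 180]
 [171 168 173 184 186 187 193 193 194]
 [136 130 136 135 141 153 173 187 196]
 [114 100 107 117 115 121 146 171 189]
 [144 123 117 128 129 131 152 178 193]
 [208 185 162 163 159 159 183 191 195]
 [210 219 217 205 194 195 192 196 200]
 [160 190 212 221 218 204 189 203 212]
 [123 137 160 190 211 205 194 212 216]]
(np.float64(325.89710610932474), np.float64(220.2443729903537)) [0.45718584 0.06234225 0.134     ] (np.float64(277.4471403812825), np.float64(256.67071057192373)) [0.45730148 0.06296185 0.134     ] (array([0.45709838, 0.06247441, 0.13371912]), np.float64(0.0003692519307876638))
((0.45119935274124146, 0.19767890870571136), 0.05169747397303581)

((0.46430504322052, 0.19099988043308258), 0.06595103442668915)
[6.0, 1.0] [5.0, 2.0] [9.0, 3.0] [8.0, 4.0] [12.0, 3.0] [11.0, 5.0] [16.0, 4.0] [21.0, 4.0] [20.0, 5.0] [24.0, 5.0] [29.0, 4.0] [28.0, 6.0] [32.0, 5.0]
```

Emit:
move_arm(
  series=[
    [1, [0, 0, 0], 0.73],
    [1, [0.1, 0.2, 0], 0.73],
    [1, [0.25, 0.4, 0], 0.73],
    [1, [0.4, 0.6, 0], 0.73],
    [1, [0.58, 0.815, 0], 0.73],
    [1, [0.58, 0.815, 0], 0.735],
    [1, [0.58, 0.815, 0], 0.735],
    [1, [0.58, 0.815, 0], 0.735],
    [1, [0.58, 0.815, 0], 0.735],
    [1, [0.58, 0.815, 0], 0.735],
  ],
)

```text
clock: 0.93
tool_pos: [0.4494, -0.2185, 0.2312]
orientation: [0.704, 0.71, -0.0, -0.0]
contact_force: [1.2, -0.7, 0.3]
gripper_width: 0.0851
grasp_force: 0.0
```

Emit:
move_arm(
  series=[
    [0, [0.006, 0, 0], 0],
    [0, [0.006, 0, -0.1], 0],
    [0, [0.006, 0, -0.2], 0],
    [0, [0.006, 0, -0.28], 0],
    [0, [0.006, 0, -0.28], 0],
    [0, [0.006, 0, -0.28], 0],
  ],
)

```text
clock: 1.43
tool_pos: [0.4506, -0.2202, 0.119]
orientation: [0.707, 0.707, -0.0, -0.001]
contact_force: [0.1, -0.2, 0.9]
gripper_width: 0.0427
grasp_force: 0.0
```

```bash
python3 -c "
from station import *
s=get_state();print(s['tool_pos'],s['gripper_width'],s['orientation'])"
```

```text
[ 0.4506009  -0.22023639  0.11895281] 0.042722393946764706 [ 7.07325931e-01  7.06886237e-01 -2.62435451e-04 -1.34389701e-03]
```

Emit:
move_arm(
  series=[
    [0, [0.04, 0.05, 0], 0],
    [0, [0.04, 0.05, 0], 0],
    [0, [0.04, 0.05, 0], 0],
    [0, [0.04, 0.05, 0], 0],
  ],
)

```text
clock: 1.77
tool_pos: [0.4677, -0.2011, 0.1212]
orientation: [0.707, 0.707, 0.0, 0.001]
contact_force: [-0.1, 0.8, 0.5]
gripper_width: 0.0428
grasp_force: 0.0
```

```bash
python3 - <<'E'
from h import *
s=get_state();print(s['tool_pos'])
f=grab('side'); cv2.imwrite('pics/s1.png',cv2.resize(f['frame'][150:300,130:300],None,fx=3.5,fy=3.5,interpolation=2))
E
```

```text
[ 0.46768105 -0.20111044  0.12119408]
```

View pics/s1.png

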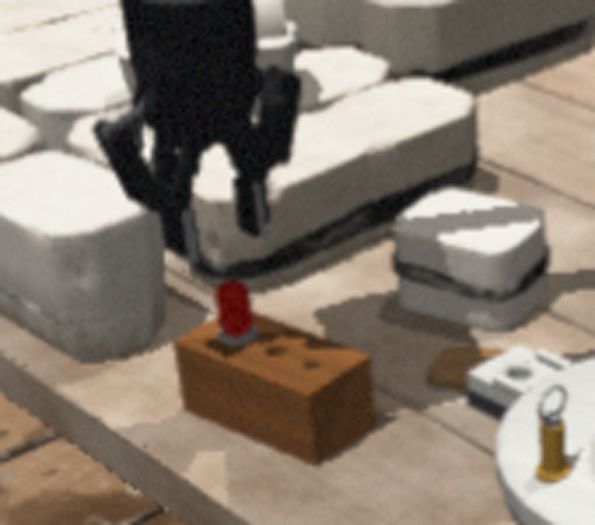

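The open fingers (180,240) and (250,205) straddle the red head (235,308), so I can go down and grip.

Emit:
move_arm(
  series=[
    [0, [-0.003, 0.002, -0.06], 0],
    [0, [-0.003, 0.002, -0.1], 0],
    [0, [-0.003, 0.002, -0.146], 0],
    [0, [-0.003, 0.002, -0.146], 0],
    [-1, [-0.003, 0.002, -0.146], 0],
    [-1, [-0.003, 0.002, -0.146], 0],
    [-1, [-0.003, 0.002, -0.146], 0],
    [-1, [-0.003, 0.002, -0.146], 0],
    [-1, [-0.003, 0.002, -0.146], 0],
    [-1, [-0.003, 0.002, -0.146], 0],
  ],
  squeeze=50,
)

```text
clock: 2.65
tool_pos: [0.4662, -0.2003, 0.0623]
orientation: [0.707, 0.707, -0.0, 0.001]
contact_force: [-4.2, -1.0, 8.2]
gripper_width: 0.0192
grasp_force: 49.0
```

Emit:
move_arm(
  series=[
    [-1, [0, 0, 0.03], 0],
    [-1, [0, 0, 0.08], 0],
    [-1, [0, 0, 0.16], 0],
    [-1, [0, 0, 0.24], 0],
    [-1, [0, 0, 0.32], 0],
    [-1, [0, 0, 0.4], 0],
    [-1, [0, 0, 0.4], 0],
    [-1, [0, 0, 0.4], 0],
  ],
)

```text
clock: 3.32
tool_pos: [0.4665, -0.2001, 0.2232]
orientation: [0.707, 0.707, 0.001, 0.002]
contact_force: [-0.7, -0.6, -1.3]
gripper_width: 0.0194
grasp_force: 48.9
```

Emit:
move_arm(
  series=[
    [-1, [-0.01, 0.08, 0], 0],
    [-1, [-0.01, 0.16, 0], 0],
    [-1, [-0.023, 0.24, 0], 0],
    [-1, [-0.023, 0.32, 0], 0],
    [-1, [-0.023, 0.4, 0], 0],
    [-1, [-0.023, 0.48, 0], 0],
    [-1, [-0.023, 0.54, 0], 0],
    [-1, [-0.023, 0.58, 0], 0],
    [-1, [-0.023, 0.58, 0], 0],
    [-1, [-0.023, 0.58, 0], 0],
  ],
)

```text
clock: 4.15
tool_pos: [0.4563, 0.0329, 0.2202]
orientation: [0.707, 0.708, -0.0, -0.0]
contact_force: [0.4, -0.3, -1.1]
gripper_width: 0.019
grasp_force: 49.0
```

```bash
python3 - <<'E'
from h import *
s=get_state();print(s['tool_pos'],s['gripper_width'],s['contact_force'])
f=grab('side'); cv2.imwrite('pics/s2.png',cv2.resize(f['frame'][150:310,200:380],None,fx=3.5,fy=3.5,interpolation=2))
E
```

```text
[0.45634621 0.03286766 0.22020134] 0.019013840614663262 [ 0.3835326  -0.31660325 -1.08784037]
```

View pics/s2.png

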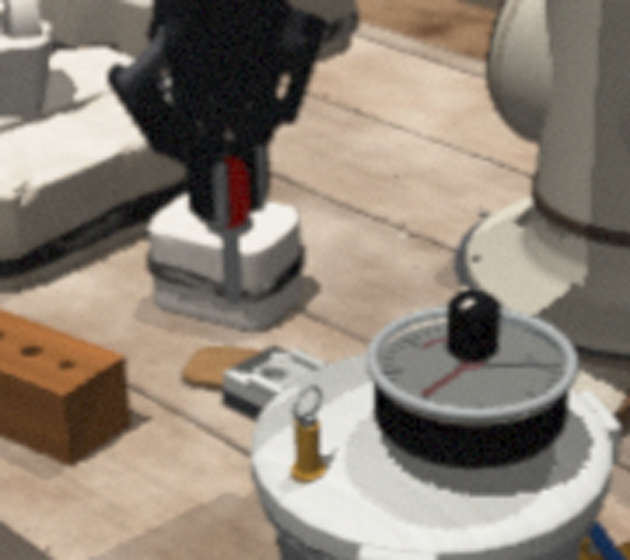

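The pin is upright in the fingers with its tip at about (267,235) in the full picture, and the lug hole is at (278,257). I'll move over the hole, just above it, then check the tip against it.

Emit:
move_arm(
  series=[
    [-1, [0.002, 0.074, 0], 0],
    [-1, [0.002, 0.074, -0.03], 0],
    [-1, [0.002, 0.074, -0.05], 0],
    [-1, [0.002, 0.074, -0.05], 0],
    [-1, [0.002, 0.074, -0.05], 0],
    [-1, [0.002, 0.074, -0.05], 0],
  ],
)

```text
clock: 4.7
tool_pos: [0.4576, 0.0611, 0.2011]
orientation: [0.708, 0.707, -0.0, 0.0]
contact_force: [-0.3, -0.1, -0.6]
gripper_width: 0.0193
grasp_force: 48.9
```

```bash
python3 - <<'E'
from m import *
s=get_state();t=s['tool_pos'];print(t,s['contact_force'])
f=grab('side')
def proj(f,p):
    E=np.linalg.inv(f['extrinsics']);K=np.array([[f['fx'],0,f['cx']],[0,f['fy'],f['cy']],[0,0,1.]])
    return cv2.projectPoints(np.array([p],float),cv2.Rodrigues(E[:3,:3])[0],E[:3,3],K,np.array([f['k1'],0,0,0.]))[0].ravel()
k=5; x0,y0=240,190
im=cv2.resize(f['frame'][y0:y0+90,x0:x0+90],None,fx=k,fy=k,interpolation=2)
for d in(-.0073,-.0333,-.0533): # collar underside, shank, tip
    u=proj(f,t+[0,0,d]); print(d,u); c=((u-[x0,y0]+.5)*k).astype(int); cv2.circle(im,tuple(map(int,c)),2,(0,255,0),-1)
u=proj(f,[.4571,.0625,.134]); c=((u-[x0,y0]+.5)*k).astype(int); cv2.circle(im,tuple(map(int,c)),2,(255,0,255),-1)
cv2.imwrite('pics/s3.png',im)
E
```

```text
[0.45760128 0.06109731 0.20105533] [-0.27693742 -0.08497959 -0.59212251]
-0.0073 [275.71457138 229.11653334]
-0.0333 [276.1361192  241.21311701]
-0.0533 [276.45039405 250.27106293]
```

View pics/s3.png

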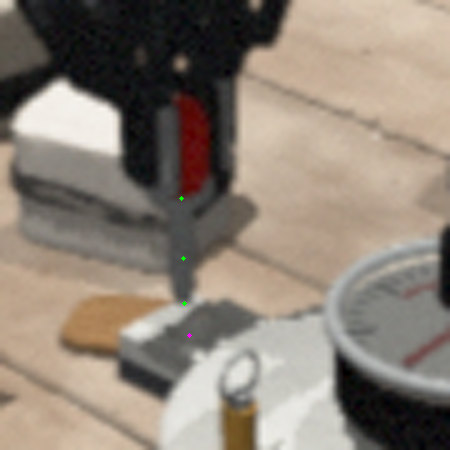

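The green points (predicted shank) run along the shank within about 0.5 px, and the tip is just above the hole's mark (189,335). I'll lower it.

Emit:
move_arm(
  series=[
    [-1, [-0.002, 0.004, 0], 0],
    [-1, [-0.002, 0.004, -0.02], 0],
    [-1, [-0.002, 0.004, -0.035], 0],
    [-1, [-0.002, 0.004, -0.05], 0],
    [-1, [-0.002, 0.004, -0.06], 0],
    [-1, [-0.002, 0.004, -0.06], 0],
  ],
  squeeze=40,
)

```text
clock: 5.25
tool_pos: [0.4562, 0.0634, 0.1757]
orientation: [0.707, 0.707, -0.001, -0.001]
contact_force: [-1.2, -0.7, -0.7]
gripper_width: 0.019
grasp_force: 49.1
```

Emit:
move_arm(
  series=[
    [-1, [0, 0, -0.015], 0],
    [-1, [0, 0, -0.03], 0],
    [-1, [0, 0, -0.045], 0],
    [-1, [0, 0, -0.06], 0],
    [-1, [0, 0, -0.07], 0],
    [-1, [0, 0, -0.08], 0],
    [-1, [0, 0, -0.083], 0],
    [-1, [0, 0, -0.083], 0],
  ],
)

```text
clock: 5.92
tool_pos: [0.4563, 0.0634, 0.1429]
orientation: [0.707, 0.707, -0.001, -0.0]
contact_force: [-3.3, -2.9, -4.0]
gripper_width: 0.019
grasp_force: 48.7
```

Emit:
move_arm(
  series=[
    [-1, [0, 0, -0.003], 0],
    [-1, [0, 0, -0.004], 0],
    [-1, [0, 0, -0.004], 0],
    [0, [0, 0, -0.003], 0],
    [0, [0, 0, -0.002], 0],
    [0, [0, 0, 0], 0],
    [0, [0, 0, 0], 0],
    [0, [0, 0, 0], 0],
  ],
)

```text
clock: 6.58
tool_pos: [0.4568, 0.0635, 0.1438]
orientation: [0.707, 0.707, 0.0, 0.0]
contact_force: [-0.4, 0.5, 0.6]
gripper_width: 0.0424
grasp_force: 0.0
```

Emit:
move_arm(
  series=[
    [0, [0, 0, 0.05], 0],
    [0, [0, 0, 0.12], 0],
    [0, [0, 0, 0.22], 0],
    [0, [0, 0, 0.3], 0],
    [0, [0, 0, 0.3], 0],
    [0, [0, 0, 0.3], 0],
  ],
)

```text
clock: 7.08
tool_pos: [0.4573, 0.0635, 0.2652]
orientation: [0.707, 0.707, 0.001, 0.001]
contact_force: [-0.9, -0.4, -0.9]
gripper_width: 0.0427
grasp_force: 0.0
```

```bash
python3 - <<'E'
from m import *
s=get_state();print(s['tool_pos'],s['contact_force'],s['gripper_width'],s['qpos'])
f=grab('side'); h=red(f); c,st=cen(f,h,(255,210,300,265)); print(c,st,onz(f,*c,.134+.0205))
cv2.imwrite('pics/s4.png',cv2.resize(f['frame'][180:290,240:380],None,fx=4,fy=4,interpolation=2))
E
```

```text
[0.45731465 0.06350827 0.26519644] [-0.93327178 -0.43018361 -0.91563654] 0.04265325443290696 [-2.91796278e-02 -1.00414986e-01  1.62648997e+00  7.32664472e-05
  1.61243392e+00 -2.87951613e-02]
[274.85185185 249.66666667] [272 244   6  12  27] [0.46574772 0.06552726 0.1545    ]
```

View pics/s4.png

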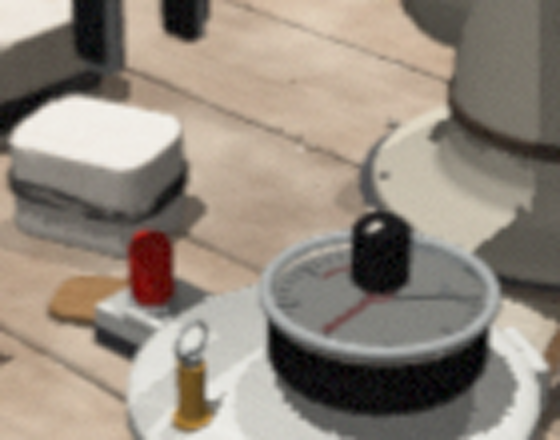

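The pin stands upright with its collar on the lug at (152,300). The knob is at (382,255), and the red pointer still points toward (325,332), which is +x. Next is the knob.

Emit:
move_arm(
  series=[
    [0, [-0.005, 0.09, 0], 0],
    [0, [-0.01, 0.18, 0], 0],
    [0, [-0.017, 0.26, 0], 0],
    [0, [-0.017, 0.334, 0], 0],
    [0, [-0.017, 0.334, 0], 0],
    [0, [-0.017, 0.334, 0], 0],
    [0, [-0.017, 0.334, 0], 0],
    [0, [-0.017, 0.334, 0], 0],
  ],
)

```text
clock: 7.8
tool_pos: [0.4498, 0.1963, 0.2631]
orientation: [0.708, 0.707, -0.001, -0.0]
contact_force: [0.5, -0.7, 0.3]
gripper_width: 0.0426
grasp_force: 0.0
```

```bash
python3 -c "
from station import *
s=get_state();print(s['tool_pos'],s['qpos'])"
```

```text
[0.44981358 0.19628247 0.26305709] [ 2.54404155e-01 -3.48546475e-02  1.56940576e+00 -1.21717435e-04
  1.60814911e+00  2.55716592e-01]
```

Emit:
move_arm(
  series=[
    [0, [0.001, 0.002, -0.06], 0],
    [0, [0.001, 0.002, -0.11], 0],
    [0, [0.001, 0.002, -0.142], 0],
    [0, [0.001, 0.002, -0.142], 0],
    [-1, [0.001, 0.002, -0.142], 0],
    [-1, [0.001, 0.002, -0.142], 0],
    [-1, [0.001, 0.002, -0.142], 0],
    [-1, [0.001, 0.002, -0.142], 0],
    [-1, [0.001, 0.002, -0.142], 0],
  ],
  squeeze=25,
)

```text
clock: 8.55
tool_pos: [0.4505, 0.1975, 0.2078]
orientation: [0.707, 0.707, 0.0, 0.001]
contact_force: [-2.4, -7.7, 2.8]
gripper_width: 0.0234
grasp_force: 25.4
```

Emit:
move_arm(
  series=[
    [-1, [0, 0, 0], 0.05],
    [-1, [0, 0, 0], 0.12],
    [-1, [0, 0, 0], 0.2],
    [-1, [0, 0, 0], 0.27],
    [-1, [0, 0, 0], 0.35],
    [-1, [0, 0, 0], 0.42],
    [-1, [0, 0, 0], 0.5],
    [-1, [0, 0, 0], 0.57],
    [-1, [0, 0, 0], 0.64],
    [-1, [0, 0, 0], 0.7],
  ],
)

```text
clock: 9.38
tool_pos: [0.4505, 0.1974, 0.2078]
orientation: [0.231, 0.973, -0.0, 0.001]
contact_force: [-3.3, -7.0, 4.4]
gripper_width: 0.0231
grasp_force: 25.5
```

Emit:
move_arm(
  series=[
    [-1, [0, 0, 0], 0.07],
    [-1, [0, 0, 0], 0.14],
    [-1, [0, 0, 0], 0.21],
    [-1, [0, 0, 0], 0.28],
    [-1, [0, 0, 0], 0.35],
    [-1, [0, 0, 0], 0.42],
    [-1, [0, 0, 0], 0.49],
    [-1, [0, 0, 0], 0.54],
    [-1, [0, 0, 0], 0.58],
    [-1, [0, 0, 0], 0.62],
  ],
)

```text
clock: 10.22
tool_pos: [0.4505, 0.1973, 0.2078]
orientation: [-0.25, 0.968, -0.001, 0.0]
contact_force: [-3.1, -7.0, 4.4]
gripper_width: 0.023
grasp_force: 25.5
```

```bash
python3 - <<'E'
from h import *
s=get_state();print(s['tool_pos'],s['contact_force'],s['ft_torque'],s['qpos'],s['orientation'])
f=grab('side')
cv2.imwrite('pics/s5.png',cv2.resize(f['frame'][180:290,260:400],None,fx=4,fy=4,interpolation=2))
E
```

```text
[0.45046508 0.19734041 0.20776535] [-3.08641399 -6.98486694  4.43939358] [-1.20444094  0.49641255 -0.02505668] [ 2.56888673e-01 -1.49804651e-02  1.66108783e+00 -1.20068359e-03
  1.49477314e+00 -1.81894525e+00] [-2.49887547e-01  9.68274614e-01 -5.97062249e-04  3.58683687e-04]
```

View pics/s5.png

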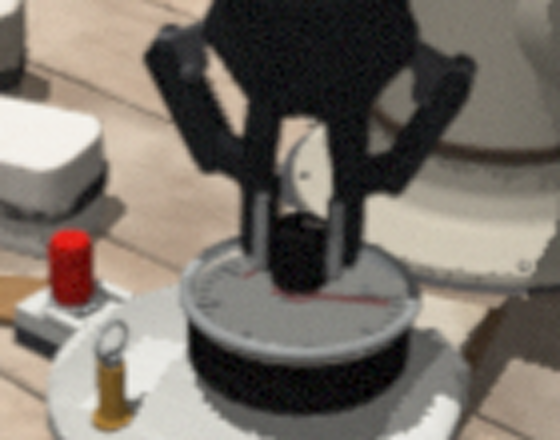

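The red pointer at (390,302) has come round almost onto the resting needle, near the stop. I'll keep turning and watch the torque.

Emit:
move_arm(
  series=[
    [-1, [0, 0, 0], 0.05],
    [-1, [0, 0, 0], 0.09],
    [-1, [0, 0, 0], 0.13],
    [-1, [0, 0, 0], 0.13],
    [-1, [0, 0, 0], 0.13],
  ],
)

```text
clock: 10.68
tool_pos: [0.4505, 0.1973, 0.2077]
orientation: [-0.346, 0.938, -0.001, 0.0]
contact_force: [-2.2, -7.1, 4.5]
gripper_width: 0.023
grasp_force: 25.5
```

```bash
python3 -c "
from station import *
s=get_state();print(s['ft_torque'],s['contact_force'],s['orientation'])"
```

```text
[-1.28708474  0.50083225  0.01641623] [-2.19669403 -7.05550918  4.47210833] [-3.46013569e-01  9.38229256e-01 -6.30139759e-04  2.74871775e-04]
```

Emit:
move_arm(
  series=[
    [-1, [0, 0, 0], 0.04],
    [-1, [0, 0, 0], 0.08],
    [-1, [0, 0, 0], 0.12],
    [-1, [0, 0, 0], 0.12],
    [-1, [0, 0, 0], 0.12],
  ],
)

```text
clock: 11.1
tool_pos: [0.4507, 0.1977, 0.2077]
orientation: [-0.432, 0.902, -0.0, 0.001]
contact_force: [0.0, -5.6, 6.3]
gripper_width: 0.0233
grasp_force: 25.7
```

```bash
python3 - <<'E'
from h import *
s=get_state();print(s['contact_force'],s['ft_torque'],s['orientation'])
f=grab('side')
cv2.imwrite('pics/s6.png',cv2.resize(f['frame'][225:275,300:380],None,fx=8,fy=8,interpolation=2))
E
```

```text
[ 0.03912048 -5.59619471  6.31134847] [-0.84252334 -0.08801779  0.03257836] [-4.31948772e-01  9.01897738e-01 -4.72503625e-04  7.10872573e-04]
```

View pics/s6.png

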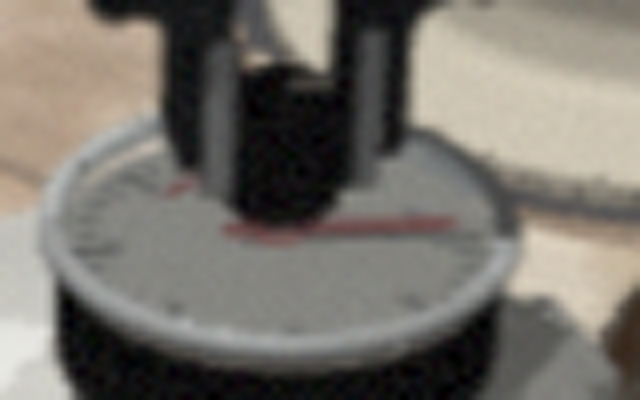

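The pointer tip (455,220) now lies at or just past the needle, and the force pattern has changed, so the stop is close. I'll turn a little more and compare angles.

Emit:
move_arm(
  series=[
    [-1, [0, 0, 0], 0.04],
    [-1, [0, 0, 0], 0.08],
    [-1, [0, 0, 0], 0.08],
    [-1, [0, 0, 0], 0.08],
  ],
)

```text
clock: 11.48
tool_pos: [0.4507, 0.1978, 0.2076]
orientation: [-0.488, 0.873, -0.0, 0.001]
contact_force: [1.8, -4.9, 4.6]
gripper_width: 0.0229
grasp_force: 25.8
```

```bash
cat > ang.py <<'E'
from m import *
def ang(f):
    h=cv2.cvtColor(f['frame'],40); m=(((h[...,0]<10)|(h[...,0]>170))&(h[...,1]>70)&(h[...,2]>60)); A=[]
    for v,u in np.argwhere(m[200:300,300:400])+[200,300]:
        q=onz(f,u,v,.197)-[.4505,.197,0]; r=np.hypot(*q[:2])
        if .012<r<.04 and abs(np.degrees(np.arctan2(q[1],q[0]))-138)<40: A.append(q[:2])
    A=np.array(A); return len(A), np.degrees(np.arctan2(A[:,1].mean(),A[:,0].mean())),A[np.argmax(np.hypot(*A.T))]
E
python3 - <<'E'
from ang import *
print('prev',ang(S:=pickle.load(open('pics/side.pkl','rb'))))
s=get_state();print(s['contact_force'],s['ft_torque'],s['orientation'])
print(ang(grab('side')))
E
```

```text
prev (8, np.float64(126.22390731315471), array([-0.0185614 ,  0.02367966]))
[ 1.78595855 -4.91120472  4.6108649 ] [-0.66898871 -0.19617144 -0.10897477] [-4.87551111e-01  8.73094043e-01 -4.45814664e-04  7.11870323e-04]
(9, np.float64(125.89698024165995), array([-0.0185614 ,  0.02367966]))
```

I turned 7° more and the pointer didn't move, so it is at the stop. I'll release, back off and check.

Emit:
move_arm(
  series=[
    [0, [0, 0, 0], 0],
    [0, [0, 0, 0], 0],
    [0, [0, 0, 0], 0],
    [0, [0, 0, 0], 0],
    [0, [0, 0, 0.06], 0],
    [0, [0, 0, 0.16], 0],
    [0, [0, 0, 0.26], 0],
    [0, [0, 0, 0.35], 0],
    [0, [0, 0, 0.35], 0],
    [0, [0, 0, 0.35], 0],
  ],
)

```text
clock: 12.37
tool_pos: [0.4507, 0.1981, 0.3486]
orientation: [-0.488, 0.873, -0.0, 0.002]
contact_force: [0.8, 0.3, -2.0]
gripper_width: 0.0429
grasp_force: 0.0
```

```bash
python3 - <<'E'
from ang import *
s=get_state();print(s['tool_pos'],s['contact_force'])
f=grab('side');print(ang(f))
c,st=cen(f,red(f),(255,210,300,265)); print(c,st)
cv2.imwrite('pics/s7.png',cv2.resize(f['frame'][225:275,260:380],None,fx=6,fy=6,interpolation=2))
E
```

```text
[0.45072698 0.19808059 0.34859738] [ 0.7847242   0.32368318 -1.99259492]
(12, np.float64(127.20034019810937), array([-0.02230445,  0.02290701]))
[276.40776699 243.55339806] [272 237  11  18 103]
```

View pics/s7.png

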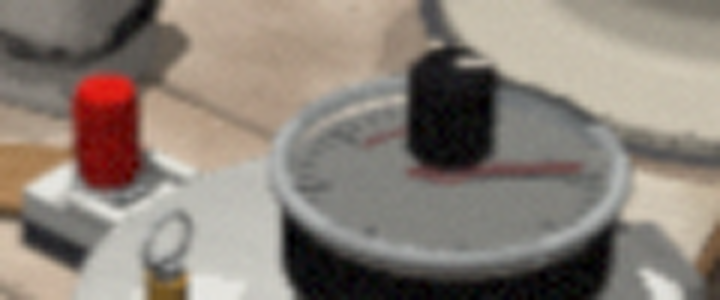

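```bash
python3 - <<'E'
from m import *
f=pickle.load(open('pics/side.pkl','rb'))
P=cloud(f); m=red(f)>0; m[:,:255]=0; m[:,300:]=0; m[:210]=0; m[265:]=0
z=np.sort(P[m][:,2]); print('red z',z[:3],z[-5:],P[m].mean(0),onz(f,276.41,243.55,.1545))
g=grab('top'); c,_=cen(g,red(g),(310,205,345,240)); print(c,onz(g,*c,.171))
E
```

```text
red z [0.0127675  0.01389203 0.01613253] [0.17238618 0.17259009 0.17265388 0.17269908        nan] [nan nan nan] [0.44784255 0.05110761 0.1545    ]
[325.51428571 218.74285714] [0.45541915 0.06352839 0.171     ]
```

The pin's top is at 0.171–0.173 m (0.171 expected when seated) and its axis is within 2 mm of the hole.

```bash
python3 -c "
from station import *
print(finish_job())"
```

```text
the job is handed in; nothing more can be done
None
```

I handed the job in with the locking pin seated through the lug and ear and the peak pointer back at its zero stop. The gripper was clear of both and I kept clear of the cups; the verdict was not shown.

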